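# Thread a support rod through both clamp blocks of a lab stand and hold it

## Robot

A 6-joint arm with a two-finger parallel gripper is mounted at the origin on the work surface. World frame = base frame: x ahead of the robot, y to its left, z up, the work surface at z = 0. Lengths are in m, angles in rad, forces in N, time in s.
With the tool pointing down it reaches from about 0.275 to 0.85 m from the base axis. Payload 5.2 kg.
Tool frame: the origin (TCP) lies at the very end of the fingers, on their centre line; the grasp point (between the pads) lies 19 mm behind it; z points along the fingers, x is the direction in which the jaws open and shut, and the axes are right-handed (so a half turn about z gives the same grasp; the last joint's range is limited). The gripper opens to 85 mm and grips with 20 to 120 N. Pads are 22 mm wide; open, the fingers measure 114 mm over their backs; the gripper's body (76 mm by 85 mm) begins 54 mm behind the grasp point. The pads swing forward as they close: fully open they stand 13 mm farther back than shut.
Start: joints at [-1.546, 0.259, 1.535, -0, 1.348, -0.203], TCP at [0.124, -0.536, 0.231] pointing down, gripper open.
Joint ranges: [-3.14, 3.14], [-0.91, 2.08], [0.19, 2.58], [-1.22, 4.36], [0.22, 2.71], [-3.12, 3.12]. Speed limits (rad/s): [2.57, 2.57, 3.14, 3.14, 3.14, 3.14].

## Interface

Orientations are given as a unit quaternion [x, y, z, w].
In Python, from workcell import status, vision, ticket gives the robot as it stands.
- The arm moves only by the tool move_arm, never from a script. Its argument "deltas" is a list of rows, each an object of numbers: "dx", "dy", "dz": the shift along the world's x, y, z each as a share of 120 mm, from -1 to 1; "roll": the turn about the world's z as a share of 45 degrees, from -1 to 1. In form: [{"dx": .., "dy": .., "dz": .., "roll": ..}, ...]. A call has 1 to 5 rows; each row is the pose to reach, as a shift and turn from the pose commanded when the call began; what a row does not reach only later rows make up. A row lasts 1/8 s, in which the tool goes at most 62.5 mm and 10.7 degrees, less where a joint would pass 70% of its speed; a pose out of reach is approached as far as the arm can. A call with a number of a shift or a turn outside -1 to 1 is refused whole. A call with a gripper value outside its range is refused whole. "grip" is the closure, from -1 (fully open) to 1 (shut), so that 0 is half open, set as the call begins (left out, the last holds). The fingers move at their own pace and stop on an object; "squeeze" is the grip in N (left out, the last holds). Time passes only in rows, so rows that repeat a pose let the fingers close. It gives the time, the measured TCP pose, the force and the opening at its end, in the units of the state.
- status.observe(): the state, without advancing time (a new reading comes with each control period).
- vision.grab_frame(name): name is "side" or "top"; returns a dict with "color" (480x640x3 uint8, red, green, blue), "K" (3x3 intrinsics, pixels), "D" ([k1, k2, p1, p2, k3] as OpenCV has them; the pictures are not rectified), "rvec" (rotation vector, rad) and "tvec" (3), from world to camera coordinates, as OpenCV has them. Camera axes: x right, y down, z forward; pixel columns grow to the right and rows downward; lengths in m; the calibration is good to about 2 mm. A picture is of the moment at which its call begins. There is no depth.
- ticket.sign_off(): hands the job in, once; it reports no verdict.
The state is a dict: "clock": time; "qpos": joint angles; "qvel": joint speeds; "effort": joint torques, N m; "position": TCP position; "orientation": TCP orientation; "ft_force": force on the tool from outside, world axes, zero at the start; "torque": the same for the moment, N m; "gripper_width": finger opening in m.
Only numpy, scipy, OpenCV 4.12 (cv2) and the standard library are available. Lean on these libraries where they do the work, as an engineer would, in place of code of your own. Each camera call takes 0.05 s, during which the arm holds its last target.

## Task

Pull the orange stopper out of the upper clamp block of the black stand and leave it in the green tray. Then take the blue-handled rod out of the wooden rack and lower it upright through the upper and then the lower clamp block until its tip shows about a finger's width (1 cm) below the lower block, and finish while still holding it there by the handle, at rest, with the handle clear above the upper block and the tip clear of the base plate, so that a colleague could tighten the clamp screws. Leave the yellow-handled rod, the beaker and the jar where they are.

Things in the scene. Friction and masses are not known exactly. Their poses are not given: they have to be found in the camera images.
- stand: Fixed lab stand: black base plate 190 x 120 x 12 mm (from 60 mm before the origin to 130 mm behind it along the stand's x), steel column 12 mm thick and 148 mm high, 90 mm from the origin along the stand's +x, and the upper clamp block. Origin on the bench directly under the bores; z up is the common vertical axis of both bores.
- upper_bore (a point): Centre of the top mouth of the bore in the upper clamp block (aluminium, 40 x 40 mm, 22 mm thick, fixed on the stand, top face 135 mm above the bench). Straight vertical through bore 13 mm in diameter with a 2 mm chamfer. An orange stopper plugs it at the start.
- lower_bore (a point): Centre of the top mouth of the bore in the lower clamp block (aluminium, 40 x 40 mm, 20 mm thick, so its underside lies 20 mm below this point), directly under the upper bore. Straight vertical through bore 13 mm in diameter with a 2 mm chamfer. The block is fixed on the column at a height that differs from start to start: its top is 65 to 80 mm above the bench. Below it is only the base plate, its top 12 mm above the bench.
- stopper: Loose orange stopper, 30 g: a plug 11 mm in diameter and 15 mm long that sits loosely in the upper bore, and above it a round head 24 mm in diameter and 40 mm tall to grip. Origin at the centre of the plug's underside, z along its axis towards the head (up at the start); the head runs from z = 15 to 55 mm. Rests with the head's shoulder on the upper block.
- rod: Loose rod with BLUE handle, about 110 g, standing upright in an end hole of the rack: steel shaft 10 mm in diameter, 135 mm long, with a short tapered tip; round blue handle 18 mm in diameter and 40 mm long on top. Origin at the centre of the tip's end, z along the rod towards the handle (up at the start).
- rod_handle (a point): Middle of the blue handle, on the rod's axis, 155 mm from the tip; the handle reaches 20 mm either way.
- spare_rod: Loose rod just like the other but with a YELLOW handle, in the other end hole of the rack; must stay there. Origin at the tip's end, z towards the handle.
- rack: Fixed light-wood rack, 170 x 60 mm and 55 mm high, origin under its centre, with three holes 12 mm in diameter and 40 mm deep at -45, 0 and +45 mm along its x axis; the rods stand in the two end holes, their tips 15 mm above the bench.
- tray: Fixed open green tray, 130 x 130 mm outside, 25 mm high, walls 4 mm, floor about 4 mm thick. Origin under its centre on the bench. Rack and tray may swap sides from start to start.
- beaker: Loose empty glass beaker, 64 mm across, 80 mm high; bystander. Origin under its centre.
- jar: Loose small amber jar with black cap, 48 mm across, 75 mm high; bystander. Origin under its centre.
There are look-alikes about, which are no part of the job. Leave any grey or pink look-alike of the stopper alone.

How it is judged:
By the outcome, as a careful person would: the job done as asked, in the order asked, and still so for the second after the job is handed in, while the arm keeps its last pose, push and grip.
It also fails if it takes over 58 s, if anything falls off the work surface, if the arm or the gripper's body presses on something with over 40 N, if the wrist force passes 120 N, or if a joint passes its speed limit or range.

## Working session

There is one attempt and no reset: what is moved stays moved. The work goes in short steps, Python scripts to look and compute and a tool call to move; the robot and the scene stay as the last step left them, time stands still between calls to the robot, and variables do not carry over. Pictures are saved under pics/ and viewed, and the job is handed in when it is done.

Besides the shell and the picture viewer there is one more tool, called after "Request:" as name([rows], argument=value, ...), one row to a line, values as JSON. move_arm: Moves the arm, as the interface text tells. Shift numbers are shares of 120 mm and turn numbers shares of 45 degrees, none past 1 either way. Its arguments: {"type":"object","properties":{"deltas":{"type":"array","items":{"type":"object","properties":{"dx":{"type":"number","minimum":-1,"maximum":1},"dy":{"type":"number","minimum":-1,"maximum":1},"dz":{"type":"number","minimum":-1,"maximum":1},"roll":{"type":"number","minimum":-1,"maximum":1}}}},"grip":{"type":"number"},"squeeze":{"type":"number"}},"required":["deltas"]}

```bash
mkdir -p pics; ls; cat > h.py <<'E'
import numpy as np, cv2
from workcell import status, vision, ticket
def grab(n,fn):
    f=vision.grab_frame(n); cv2.imwrite(f'pics/{fn}.png',f['color'][:,:,::-1]); np.savez(f'pics/{fn}.npz',**{k:np.array(v) for k,v in f.items()}); return f
def load(fn): return dict(np.load(f'pics/{fn}.npz'))
def ray(f,uv):
    R,_=cv2.Rodrigues(np.array(f['rvec'],float)); t=np.array(f['tvec'],float).reshape(3)
    p=cv2.undistortPoints(np.array(uv,float).reshape(-1,1,2),np.array(f['K']),np.array(f['D'])).reshape(-1,2)
    d=np.c_[p,np.ones(len(p))]@R; return -R.T@t,d/np.linalg.norm(d,axis=1)[:,None]
def plane(f,uv,z):
    c,d=ray(f,uv); return c+d*((z-c[2])/d[:,2])[:,None]
def tri(f1,u1,f2,u2):
    c1,d1=ray(f1,u1);c2,d2=ray(f2,u2);d1=d1[0];d2=d2[0]
    A=np.c_[d1,-d2];s=np.linalg.lstsq(A,c2-c1,rcond=None)[0]
    a=c1+s[0]*d1;b=c2+s[1]*d2;return (a+b)/2,np.linalg.norm(a-b)
def proj(f,P):
    return cv2.projectPoints(np.array(P,float).reshape(-1,1,3),np.array(f['rvec'],float),np.array(f['tvec'],float),np.array(f['K']),np.array(f['D']))[0].reshape(-1,2)
E
python3 - <<'E'
from h import *
np.set_printoptions(precision=4,suppress=True)
for n in('side','top'):
    f=grab(n,n+'0'); print(n,f['K'],f['D'],ray(f,[[320,240]]))
print(status.observe())
E
```

```text
pics
side [[437.5725   0.     322.8772]
 [  0.     437.5725 232.9968]
 [  0.       0.       1.    ]] [0.0008 0.     0.     0.     0.    ] (array([ 0.3354, -0.4087,  0.6126]), array([[ 0.2667,  0.5965, -0.757 ]]))
top [[510.2289   0.     318.6275]
 [  0.     510.2289 250.7115]
 [  0.       0.       1.    ]] [-0.0435  0.      0.      0.      0.    ] (array([0.4321, 0.0167, 0.9751]), array([[ 0.1012, -0.0341, -0.9943]]))
{'clock': 0.1, 'qpos': array([-1.5458,  0.2593,  1.536 ,  0.    ,  1.348 , -0.2028]), 'qvel': array([ 0.0011, -0.002 , -0.002 , -0.0002, -0.0015,  0.0005]), 'effort': array([  0.0048, -44.6966, -29.1246,   0.0001,   0.0062,   0.    ]), 'position': array([ 0.1242, -0.5353,  0.2306]), 'orientation': array([ 0.7829, -0.6221, -0.0005, -0.0006]), 'ft_force': array([ 0.1162, -0.3473, -0.2355]), 'torque': array([-0.0084,  0.0601,  0.0571]), 'gripper_width': 0.08495075154483644}
```

View pics/side0.png

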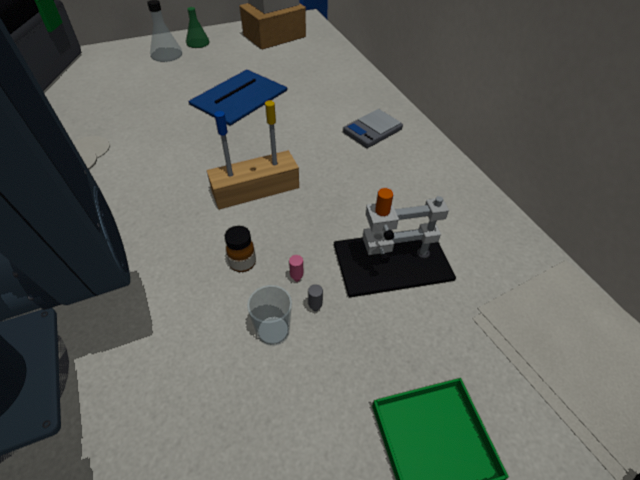

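View pics/top0.png

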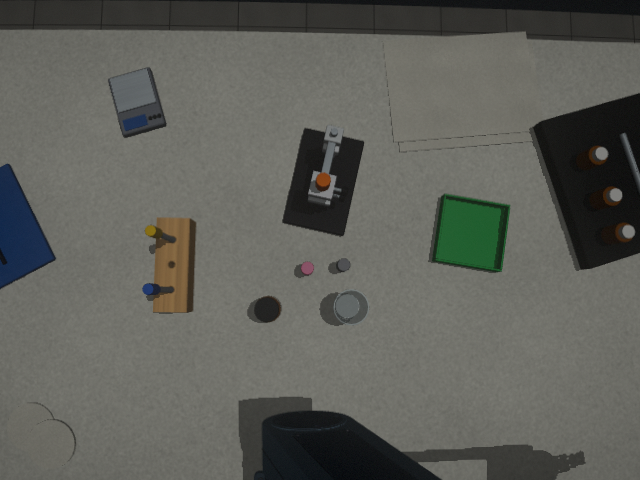

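The side view shows the stand with the orange stopper at (384,202), the rack with blue handle at (221,124) and yellow at (271,112), and the tray at (440,435). The top view shows the stopper at (323,181), blue handle at (151,289) and tray at (471,233).

Things that could be mistaken for the stopper: pink (296,268 side / 307,268 top) and grey (316,297 / 343,265), both standing loose on the bench. For the rod, there is the yellow handle (271,112 / 152,231). I choose orange in the block and blue in the rack, and check both in a crop while measuring.

```bash
cat > m.py <<'E'
from h import *
np.set_printoptions(precision=4,suppress=True)
s=load('side0');t=load('top0')
def blob(f,lo,hi,roi=None,show=True):
    hsv=cv2.cvtColor(f['color'],cv2.COLOR_RGB2HSV); m=cv2.inRange(hsv,np.array(lo),np.array(hi))
    if roi: 
        mm=np.zeros_like(m);x0,y0,x1,y1=roi;mm[y0:y1,x0:x1]=255;m&=mm
    n,l,st,c=cv2.connectedComponentsWithStats(m)
    i=1+np.argmax(st[1:,4]); return l==i,c[i],st[i]
def ends(mask):  # principal axis ends & width
    ys,xs=np.nonzero(mask);r=cv2.minAreaRect(np.c_[xs,ys].astype(np.float32));return r
E
python3 - <<'E'
from m import *
for nm,lo,hi,rs,rt in(('orange',(5,150,80),(15,255,255),(360,180,410,225),(300,165,345,200)),('blue',(100,120,50),(125,255,255),(205,105,240,145),(135,275,170,305)),('yellow',(20,120,80),(32,255,255),(255,95,285,130),(138,220,165,243))):
    for f,n,r in((s,'s',rs),(t,'t',rt)):
        m,c,st=blob(f,lo,hi,r); print(nm,n,c,st,ends(m))
a=cv2.resize(s['color'][95:295,190:470],None,fx=2.8,fy=2.8,interpolation=3);cv2.imwrite('pics/c1.png',a[:,:,::-1])
a=cv2.resize(t['color'][120:320,130:380],None,fx=3,fy=3,interpolation=3);cv2.imwrite('pics/c2.png',a[:,:,::-1])
E
```

```text
orange s [385.0949 193.3066] [378 188  15  12 137] ((385.0, 193.5), (11.0, 14.0), 90.0)
orange t [322.9554 179.5223] [316 173  15  14 157] ((323.0, 179.50001525878906), (13.435027122497559, 13.435027122497559), 45.0)
blue s [223.5576 115.0312] [205 105  35  31 608] ((222.0, 120.0), (30.0, 34.0), 90.0)
blue t [147.8041 288.6907] [143 284  11  11  97] ((148.0, 289.0), (10.0, 10.0), 90.0)
yellow s [269.5965 103.3158] [265 100  10   8  57] ((269.6999816894531, 103.09999084472656), (9.616652488708496, 6.505383014678955), 8.13010311126709)
yellow t [149.9688 230.2604] [145 225  11  12  96] ((149.75001525878906, 230.25003051757812), (9.899494171142578, 10.60660171508789), 45.0)
```

```bash
sleep 1
```

```text
(no output)
```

View pics/c1.png

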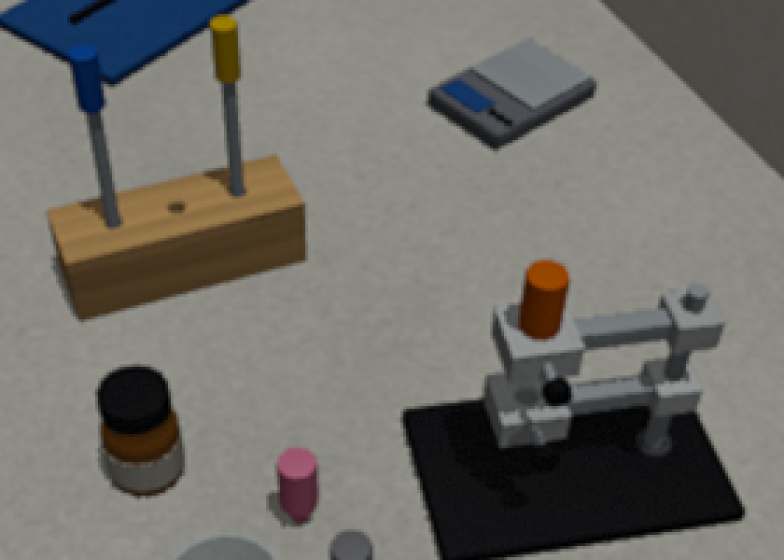

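View pics/c2.png

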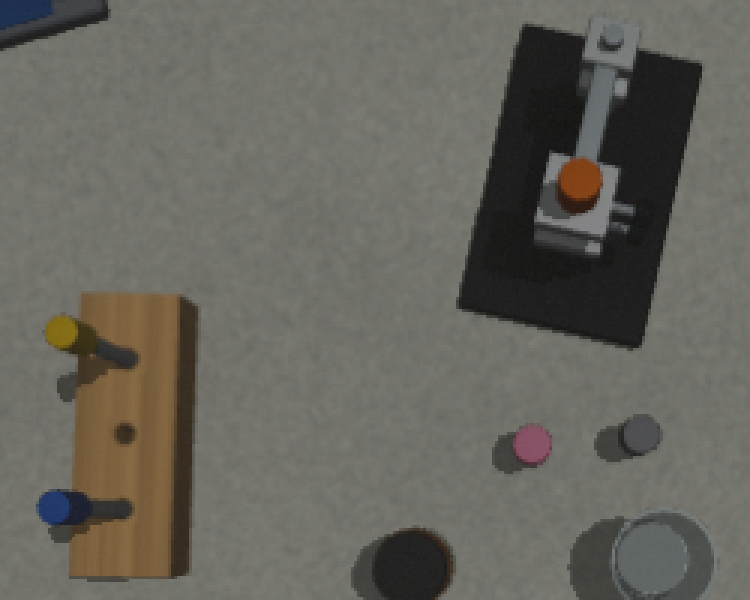

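The crops confirm the choices. The orange stopper stands in the upper clamp block, with pink and grey loose on the bench. The blue rod is in the near end hole of the rack and yellow in the far one.

```bash
python3 - <<'E'
from m import *
T=lambda x,y:[[130+x/3,120+y/3]]
S=lambda x,y:[[190+x/2.8,95+y/2.8]]
print('stopper top',plane(t,T(579.5,181),.175),plane(s,S(547,275),.175),tri(t,T(579.5,181),s,S(547,275)))
print('blue top',plane(t,T(54,508),.190),plane(s,S(84,54),.190),tri(t,T(54,508),s,S(84,54)))
print('yellow top',plane(t,T(62,333),.190),plane(s,S(224,22),.190))
print('mid hole',plane(t,T(124.5,433),.055),plane(s,S(177,207.5),.055))
# block top corners z=.135
for p in((552,153),(619,166),(603,236),(535,221)): print('block top',plane(t,T(*p),.135))
for p in((498,309),(582,342)): print('blk side',plane(s,S(*p),.135))
# base corners z=.012
for p in((523,25),(701,64),(641,346),(459,306)): print('base',plane(t,T(*p),.012))
for p in((407,410),(697,412),(742,515),(443,556)): print('base s',plane(s,S(*p),.012))
# column top 
print('col',plane(t,T(612,37),.148),plane(s,S(697,293),.148))
hsv=cv2.cvtColor(t['color'],cv2.COLOR_RGB2HSV); m=cv2.inRange(hsv,(45,120,40),(75,255,255));m[:, :400]=0;m[:150]=0;m[:,530:]=0
ys,xs=np.nonzero(m);r=cv2.minAreaRect(np.c_[xs,ys].astype(np.float32));print('tray',r,plane(t,[r[0]],.0125),plane(t,cv2.boxPoints(r),.025))
# rack corners z=.055
for p in((81,293),(181,294),(171,578),(69,576)): print('rack',plane(t,T(*p),.055))
# jar, beaker
print('jar cap',plane(t,T(413,570),.075),plane(t,T(532,444),.055))
print('pink',plane(t,T(532,444),.055),'grey',plane(t,T(640,434),.055),'beaker rim',plane(t,T(663,560),.08))
o=status.observe();print(o['position'])
E
```

```text
stopper top [[ 0.6091 -0.0152  0.175 ]] [[ 0.6136 -0.0174  0.175 ]] (array([ 0.6116, -0.0163,  0.1742]), np.float64(0.004837129447650162))
blue top [[0.4339 0.252  0.19  ]] [[0.4387 0.2479 0.19  ]] (array([0.4366, 0.2521, 0.1878]), np.float64(0.005547203714616226))
yellow top [[0.5235 0.2508 0.19  ]] [[0.5285 0.25   0.19  ]]
mid hole [[0.4793 0.2517 0.055 ]] [[0.4835 0.249  0.055 ]]
block top [[ 0.6337 -0.0014  0.135 ]]
block top [[ 0.6268 -0.0389  0.135 ]]
block top [[ 0.5871 -0.0301  0.135 ]]
block top [[0.595  0.0078 0.135 ]]
blk side [[0.6004 0.0045 0.135 ]]
blk side [[ 0.6308 -0.0356  0.135 ]]
base [[0.747  0.0153 0.012 ]]
base [[ 0.7231 -0.0999  0.012 ]]
base [[ 0.5395 -0.0614  0.012 ]]
base [[0.5638 0.0542 0.012 ]]
base s [[0.5713 0.0508 0.012 ]]
base s [[ 0.7445 -0.0231  0.012 ]]
base s [[ 0.7237 -0.1031  0.012 ]]
base s [[ 0.544  -0.0597  0.012 ]]
col [[ 0.6965 -0.0339  0.148 ]] [[ 0.7002 -0.0375  0.148 ]]
tray ((471.56756591796875, 232.59458923339844), (70.3627700805664, 67.4035873413086), 9.462322235107422) [[ 0.5473 -0.3083  0.0125]] [[ 0.4929 -0.226   0.025 ]
 [ 0.6201 -0.249   0.025 ]
 [ 0.5997 -0.3839  0.025 ]
 [ 0.472  -0.3591  0.025 ]]
rack [[0.5636 0.2804 0.055 ]]
rack [[0.5635 0.2202 0.055 ]]
rack [[0.3932 0.2217 0.055 ]]
rack [[0.3939 0.2823 0.055 ]]
jar cap [[0.3997 0.0767 0.075 ]] [[0.4747 0.0077 0.055 ]]
pink [[0.4747 0.0077 0.055 ]] grey [[ 0.4813 -0.0574  0.055 ]] beaker rim [[ 0.4065 -0.0691  0.08  ]]
[ 0.1242 -0.5353  0.2306]
```

The measurements agree with the given sizes: block 40 mm, rack 170 x 60 mm and base 190 mm. Both cameras put the stopper top and rod top at the expected heights. The cameras differ by about 5 mm in x and 3 mm in y, so I take the mean: bore ≈ (0.611, -0.016), blue rod ≈ (0.436, 0.250). I'm moving to the stopper with the jaws along world y (roll -13°).

Request:
move_arm([
  {"dx":0.4,"dy":0.4,"dz":0.15,"roll":-0.15},
  {"dx":0.8,"dy":0.8,"dz":0.15,"roll":-0.29},
  {"dx":1,"dy":1,"dz":0.15,"roll":-0.29},
], grip=-1)

```text
clock: 0.48
position: [0.2454, -0.4139, 0.2492]
orientation: [-0.707, 0.707, 0.0, 0.0]
ft_force: [0.8, -1.4, -0.2]
gripper_width: 0.0852
```

Request:
move_arm([
  {"dx":0.4,"dy":0.4},
  {"dx":0.8,"dy":0.8},
  {"dx":1,"dy":1},
])

```text
schema error: expected keys dx, dy, dz, roll
```

Request:
move_arm([
  {"dx":0.4,"dy":0.4},
  {"dx":0.8,"dy":0.8},
  {"dx":1,"dy":1},
])

```text
schema error: expected keys dx, dy, dz, roll
```

Request:
move_arm([
  {"dx":0.4,"dy":0.4},
  {"dx":0.8,"dy":0.8},
  {"dx":1,"dy":1},
  {"dx":1,"dy":1},
])

```text
schema error: expected keys dx, dy, dz, roll
```

Request:
move_arm([
  {"dx":0.4,"dy":0.4,"dz":0,"roll":0},
  {"dx":0.8,"dy":0.8,"dz":0,"roll":0},
  {"dx":1,"dy":1,"dz":0,"roll":0},
])

```text
clock: 0.85
position: [0.3654, -0.2935, 0.2491]
orientation: [0.708, -0.707, -0.0, -0.0]
ft_force: [-0.2, -0.1, -0.6]
gripper_width: 0.0857
```

Request:
move_arm([
  {"dx":0.4,"dy":0.4,"dz":0,"roll":0},
  {"dx":0.8,"dy":0.8,"dz":0,"roll":0},
  {"dx":1,"dy":1,"dz":0,"roll":0},
])

```text
clock: 1.23
position: [0.4855, -0.1735, 0.249]
orientation: [0.708, -0.707, -0.0, -0.0]
ft_force: [-0.5, -0.4, -0.5]
gripper_width: 0.0854
```

Request:
move_arm([
  {"dx":0.4,"dy":0.4,"dz":0,"roll":0},
  {"dx":0.8,"dy":0.8,"dz":0,"roll":0},
  {"dx":1,"dy":1,"dz":0,"roll":0},
  {"dx":1,"dy":1,"dz":0,"roll":0},
])

```text
clock: 1.72
position: [0.6055, -0.053, 0.2481]
orientation: [0.709, -0.706, -0.001, 0.0]
ft_force: [-0.3, -0.4, -0.4]
gripper_width: 0.0854
```

Request:
move_arm([
  {"dx":0.05,"dy":0.31,"dz":0,"roll":0},
  {"dx":0.05,"dy":0.31,"dz":-0.2,"roll":0},
  {"dx":0.05,"dy":0.31,"dz":-0.45,"roll":0},
  {"dx":0.05,"dy":0.31,"dz":-0.45,"roll":0},
])

```text
clock: 2.22
position: [0.6078, -0.0191, 0.1927]
orientation: [-0.707, 0.707, 0.003, -0.002]
ft_force: [0.6, -0.9, -0.9]
gripper_width: 0.0854
```

```bash
python3 - <<'E'
from h import *
s=grab('side','side1');t=grab('top','top1')
a=cv2.resize(s['color'][100:300,290:490],None,fx=2.9,fy=2.9,interpolation=3);b=cv2.resize(t['color'][110:310,230:430],None,fx=2.9,fy=2.9,interpolation=3)
cv2.imwrite('pics/c3.png',cv2.resize(np.hstack([a,b])[:,:,::-1],(800,400)))
o=status.observe();print(o['position'],proj(s,o['position']),proj(t,o['position']))
E
```

```text
[ 0.61001559 -0.01936877  0.19584494] [[385.65235217 183.98267463]] [[326.37590169 176.88792249]]
```

View pics/c3.png

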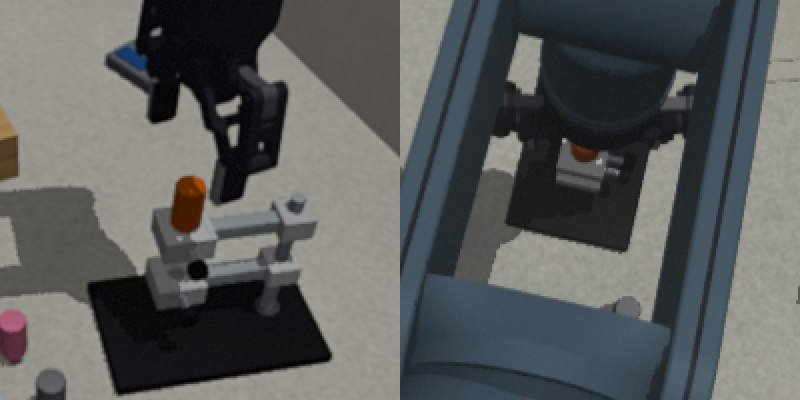

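The side crop shows the fingers straddling the orange head evenly, with their midpoint near pixel (387,180) and the head top at (385,193). The top view is mostly hidden by the arm. I'm descending and gripping.

Request:
move_arm([
  {"dx":0.01,"dy":0.02,"dz":-0.2,"roll":0},
  {"dx":0.01,"dy":0.02,"dz":-0.44,"roll":0},
  {"dx":0.01,"dy":0.02,"dz":-0.44,"roll":0},
])

```text
clock: 2.7
position: [0.6105, -0.0165, 0.1419]
orientation: [-0.707, 0.707, 0.001, -0.001]
ft_force: [0.1, 0.3, 0.8]
gripper_width: 0.0854
```

Request:
move_arm([
  {"dx":0,"dy":0,"dz":0,"roll":0},
  {"dx":0,"dy":0,"dz":0,"roll":0},
  {"dx":0,"dy":0,"dz":0,"roll":0},
  {"dx":0,"dy":0,"dz":0,"roll":0},
  {"dx":0,"dy":0,"dz":0,"roll":0},
], grip=1, squeeze=30)

```text
clock: 3.32
position: [0.6118, -0.0163, 0.1434]
orientation: [0.707, -0.707, 0.001, -0.0]
ft_force: [-1.2, 0.1, 6.0]
gripper_width: 0.023
```

Request:
move_arm([
  {"dx":0,"dy":0,"dz":0.03,"roll":0},
  {"dx":0,"dy":0,"dz":0.08,"roll":0},
  {"dx":0,"dy":0,"dz":0.16,"roll":0},
  {"dx":0,"dy":0,"dz":0.3,"roll":0},
  {"dx":0,"dy":0,"dz":0.45,"roll":0},
])

```text
clock: 3.95
position: [0.6116, -0.0162, 0.1979]
orientation: [-0.707, 0.707, -0.0, 0.0]
ft_force: [0.6, 0.5, -1.0]
gripper_width: 0.023
```

```bash
python3 - <<'E'
from h import *
s=grab('side','side2')
a=cv2.resize(s['color'][80:300,280:500],(600,600),interpolation=3);cv2.imwrite('pics/c4.png',a[:,:,::-1])
o=status.observe();print(o['position'],o['ft_force'],o['gripper_width'])
E
```

```text
[ 0.61299464 -0.01645228  0.20094067] [ 0.66446272 -0.38128601  1.35008741] 0.023079769932512952
```

View pics/c4.png

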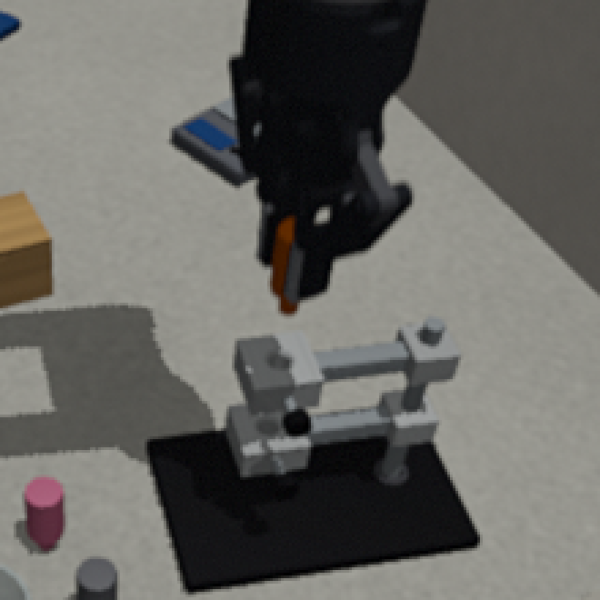

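The stopper is clear of the bore: its plug hangs at crop (288,305) and the bore is open at (282,358). I'm carrying it to the tray centre (0.547, -0.308).

Request:
move_arm([
  {"dx":-0.07,"dy":-0.3,"dz":0.1,"roll":0},
  {"dx":-0.14,"dy":-0.6,"dz":0.1,"roll":0},
  {"dx":-0.2,"dy":-0.9,"dz":0.1,"roll":0},
])

```text
clock: 4.38
position: [0.5874, -0.1252, 0.2095]
orientation: [0.707, -0.707, 0.001, -0.0]
ft_force: [-0.3, -0.7, 0.4]
gripper_width: 0.0229
```

Request:
move_arm([
  {"dx":-0.07,"dy":-0.3,"dz":0,"roll":0},
  {"dx":-0.14,"dy":-0.6,"dz":0,"roll":0},
  {"dx":-0.2,"dy":-0.9,"dz":0,"roll":0},
])

```text
clock: 4.75
position: [0.5632, -0.2334, 0.2092]
orientation: [0.707, -0.707, 0.0, -0.0]
ft_force: [0.2, -0.5, -0.5]
gripper_width: 0.0233
```

Request:
move_arm([
  {"dx":-0.07,"dy":-0.3,"dz":0,"roll":0},
  {"dx":-0.15,"dy":-0.63,"dz":-0.2,"roll":0},
  {"dx":-0.15,"dy":-0.63,"dz":-0.6,"roll":0},
  {"dx":-0.15,"dy":-0.63,"dz":-0.75,"roll":0},
  {"dx":-0.15,"dy":-0.63,"dz":-0.75,"roll":0},
])

```text
clock: 5.38
position: [0.545, -0.3069, 0.1177]
orientation: [0.707, -0.707, -0.001, 0.0]
ft_force: [0.4, -0.4, 0.9]
gripper_width: 0.0231
```

Request:
move_arm([
  {"dx":0,"dy":0,"dz":-0.3,"roll":0},
  {"dx":0,"dy":0,"dz":-0.55,"roll":0},
  {"dx":0,"dy":0,"dz":-0.68,"roll":0},
  {"dx":0,"dy":0,"dz":-0.73,"roll":0},
  {"dx":0,"dy":0,"dz":-0.73,"roll":0},
])

```text
clock: 6.0
position: [0.5461, -0.3081, 0.0319]
orientation: [0.707, -0.707, 0.001, -0.0]
ft_force: [-0.8, 0.1, -0.7]
gripper_width: 0.0233
```

```bash
python3 - <<'E'
from h import *
s=grab('side','side3')
a=cv2.resize(s['color'][280:480,340:540],(600,600),interpolation=3);cv2.imwrite('pics/c5.png',a[:,:,::-1])
o=status.observe();print(o['position'],o['ft_force'],o['gripper_width'])
E
```

```text
[ 0.54626013 -0.30827881  0.0321695 ] [-0.2240519   0.43785207 -0.80765121] 0.02335080453054956
```

View pics/c5.png

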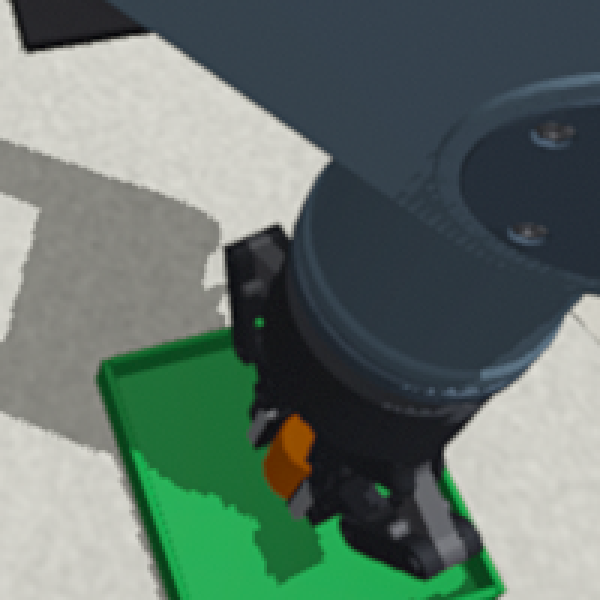

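The stopper hangs inside the tray at crop (290,460), with the walls clear of the fingers. I'm lowering the last few millimetres and releasing with a partial opening.

Request:
move_arm([
  {"dx":0,"dy":0,"dz":-0.03,"roll":0},
  {"dx":0,"dy":0,"dz":-0.03,"roll":0},
])

```text
clock: 6.3
position: [0.5455, -0.3079, 0.0276]
orientation: [-0.707, 0.707, -0.0, 0.0]
ft_force: [0.4, 0.2, 0.2]
gripper_width: 0.0234
```

Request:
move_arm([
  {"dx":0,"dy":0,"dz":0,"roll":0},
  {"dx":0,"dy":0,"dz":0,"roll":0},
  {"dx":0,"dy":0,"dz":0,"roll":0},
], grip=-0.1)

```text
clock: 6.68
position: [0.5455, -0.3079, 0.0274]
orientation: [-0.707, 0.707, -0.0, 0.0]
ft_force: [0.5, 0.2, 0.4]
gripper_width: 0.0466
```

Request:
move_arm([
  {"dx":0,"dy":0,"dz":0.1,"roll":0},
  {"dx":0,"dy":0,"dz":0.3,"roll":0},
  {"dx":0,"dy":0,"dz":0.65,"roll":0},
  {"dx":0,"dy":0,"dz":1,"roll":0},
])

```text
clock: 7.18
position: [0.5454, -0.3077, 0.1492]
orientation: [0.707, -0.707, 0.0, -0.0]
ft_force: [1.7, -0.1, 0.2]
gripper_width: 0.0472
```

Request:
move_arm([
  {"dx":-0.1,"dy":0.4,"dz":0.5,"roll":0},
  {"dx":-0.2,"dy":0.8,"dz":0.8,"roll":0},
  {"dx":-0.2,"dy":1,"dz":1,"roll":0},
], grip=-1)

```text
clock: 7.55
position: [0.5209, -0.1862, 0.2703]
orientation: [0.707, -0.707, 0.001, -0.0]
ft_force: [1.3, -0.2, -0.6]
gripper_width: 0.0855
```

```bash
python3 - <<'E'
from h import *
s=grab('side','side4');grab('top','top4')
o=status.observe();print(o['position'],o['ft_force'],o['gripper_width'])
E
```

```text
[ 0.52277006 -0.1854341   0.27317832] [-0.28934757 -0.39104546 -0.59493277] 0.08546356649071297
```

View pics/side4.png

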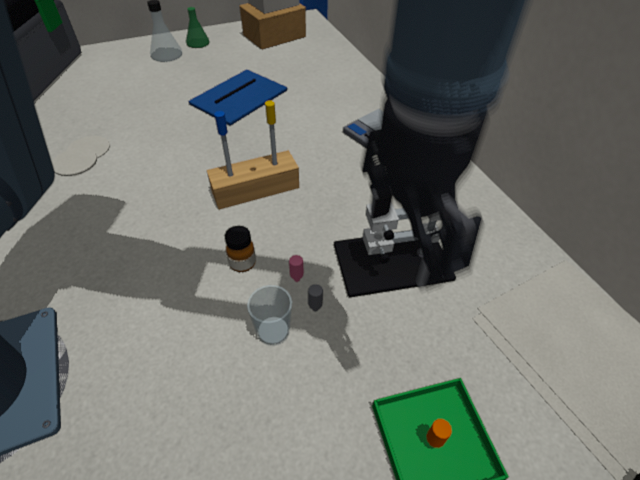

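View pics/top4.png

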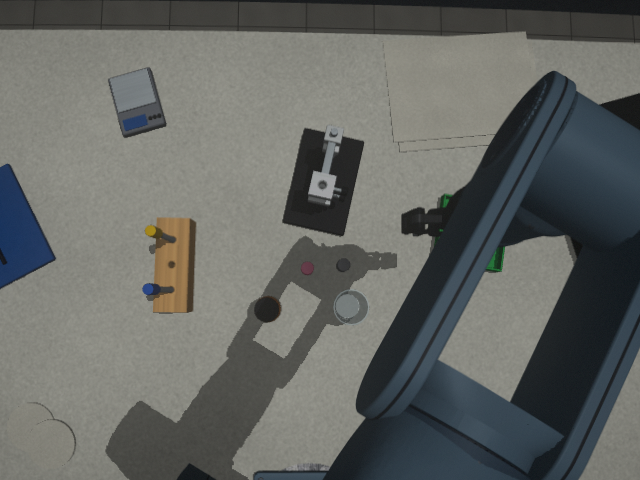

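The stopper stands upright in the tray at (440,432) in the side view, and the bore is open at about (322,185) in the top view. Next is the blue rod.

Request:
move_arm([
  {"dx":-0.08,"dy":0.4,"dz":0,"roll":0},
  {"dx":-0.16,"dy":0.8,"dz":0,"roll":0},
  {"dx":-0.2,"dy":1,"dz":0,"roll":0},
])

```text
clock: 8.02
position: [0.4966, -0.0663, 0.2672]
orientation: [0.707, -0.707, -0.0, 0.0]
ft_force: [0.7, 0.2, 0.2]
gripper_width: 0.0852
```

Request:
move_arm([
  {"dx":-0.08,"dy":0.4,"dz":0,"roll":0},
  {"dx":-0.16,"dy":0.8,"dz":0,"roll":0},
  {"dx":-0.2,"dy":1,"dz":0,"roll":0},
])

```text
clock: 8.4
position: [0.4727, 0.0537, 0.2672]
orientation: [0.708, -0.707, -0.0, 0.0]
ft_force: [0.8, -0.3, 0.2]
gripper_width: 0.0852
```

Request:
move_arm([
  {"dx":-0.08,"dy":0.4,"dz":0,"roll":0},
  {"dx":-0.16,"dy":0.8,"dz":0,"roll":0},
  {"dx":-0.2,"dy":1,"dz":0,"roll":0},
])

```text
clock: 8.78
position: [0.4489, 0.1737, 0.2671]
orientation: [0.708, -0.707, -0.0, 0.0]
ft_force: [-0.0, -0.2, -0.6]
gripper_width: 0.0854
```

Request:
move_arm([
  {"dx":-0.08,"dy":0.4,"dz":0,"roll":0},
  {"dx":-0.1,"dy":0.63,"dz":0,"roll":0},
  {"dx":-0.1,"dy":0.63,"dz":-0.2,"roll":0},
  {"dx":-0.1,"dy":0.63,"dz":-0.45,"roll":0},
  {"dx":-0.1,"dy":0.63,"dz":-0.45,"roll":0},
])

```text
clock: 9.4
position: [0.436, 0.247, 0.2111]
orientation: [-0.707, 0.707, 0.001, -0.002]
ft_force: [-0.3, -0.3, 0.2]
gripper_width: 0.0855
```

```bash
python3 - <<'E'
from h import *
s=grab('side','side5');t=grab('top','top5')
o=status.observe();print(o['position'],o['ft_force'],o['gripper_width'],o['qpos'])
print(proj(s,o['position']),proj(t,o['position']))
a=cv2.resize(s['color'][60:210,180:330],(400,400),interpolation=3);b=cv2.resize(s['color'][150:300,330:480],(400,400),interpolation=3)
cv2.imwrite('pics/c6.png',np.hstack([a,b])[:,:,::-1])
b=cv2.resize(t['color'][115:265,260:410],(400,400),interpolation=3);a=cv2.resize(t['color'][200:350,90:240],(400,400),interpolation=3)
cv2.imwrite('pics/c7.png',np.hstack([a,b])[:,:,::-1])
E
```

```text
[0.4379122  0.24753031 0.21378727] [0.02994558 0.08573231 0.35992409] 0.08570214109670482 [ 2.92480474e-01  1.87165828e-01  1.67185686e+00 -1.30612560e-04
  1.28249417e+00  1.86375413e+00]
[[217.29927359 102.00013738]] [[146.27582886 286.54264255]]
```

View pics/c6.png

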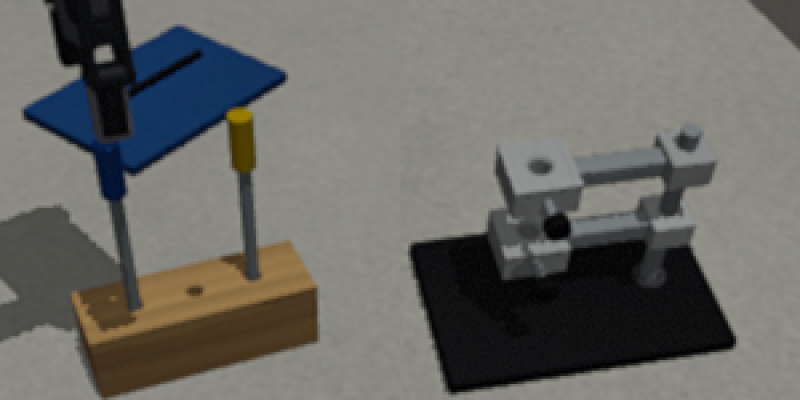

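View pics/c7.png

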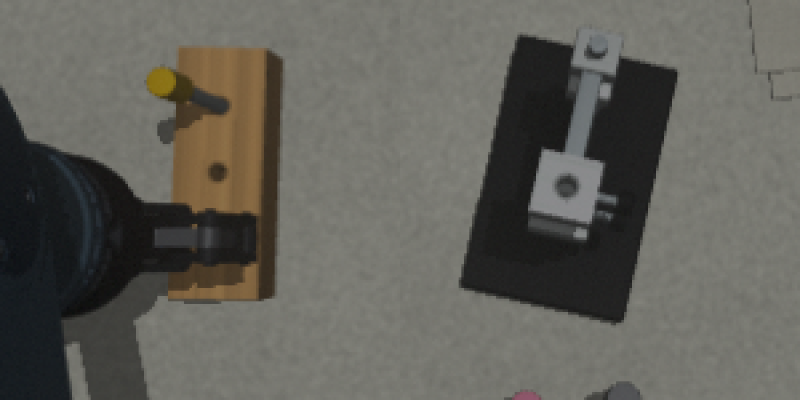

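The blue handle top is just below the gripper at side crop (107,145), on the jaw line, and yellow is well clear at (240,115). The open bore is seen in both views, at side crop (540,166) and top crop (567,186). I'm descending onto the handle.

Request:
move_arm([
  {"dx":-0.01,"dy":0.02,"dz":-0.2,"roll":0},
  {"dx":-0.01,"dy":0.02,"dz":-0.4,"roll":0},
  {"dx":-0.01,"dy":0.02,"dz":-0.5,"roll":0},
  {"dx":-0.01,"dy":0.02,"dz":-0.5,"roll":0},
])

```text
clock: 10.0
position: [0.4365, 0.2501, 0.1535]
orientation: [-0.707, 0.707, 0.0, -0.0]
ft_force: [0.2, 0.3, 0.3]
gripper_width: 0.0851
```

```bash
python3 - <<'E'
from m import *
s=load('side5');t=load('top5')
bt=[[322.6,184.75]];bs=[[382.5,212.25]]
print('bore',plane(t,bt,.135),plane(s,bs,.135),tri(t,bt,s,bs))
a=cv2.resize(s['color'][195:270,355:430],(800,600*4//3),interpolation=2)[:600];cv2.imwrite('pics/c8.png',cv2.resize(s['color'][195:255,360:440],(800,600),interpolation=2)[:,:,::-1])
o=status.observe();print(o['position'],o['ft_force'],o['gripper_width'])
E
```

```text
bore [[ 0.6105 -0.0159  0.135 ]] [[ 0.6142 -0.0175  0.135 ]] (array([ 0.6124, -0.0167,  0.1346]), np.float64(0.003996282170626597))
[0.4365 0.2501 0.1535] [0.186  0.2516 0.2801] 0.08511870624193528
```

View pics/c8.png

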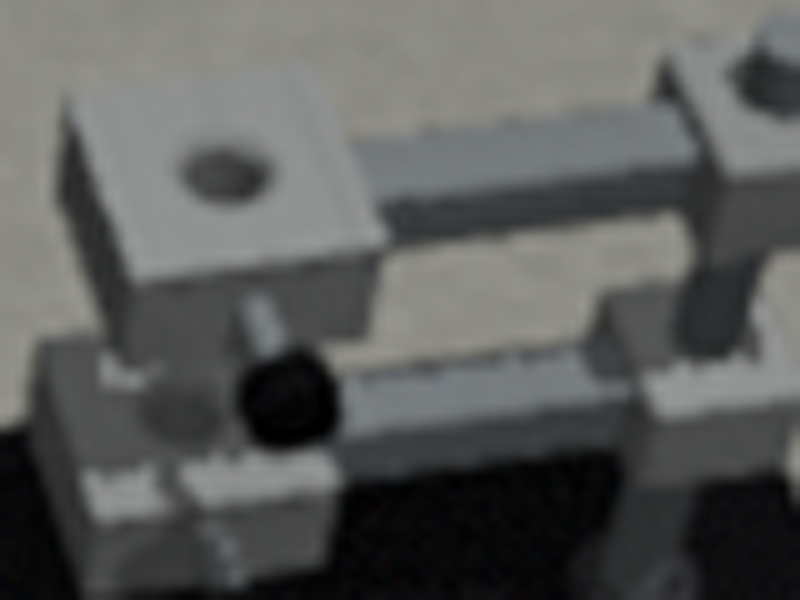

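Request:
move_arm([
  {"dx":0,"dy":0,"dz":0,"roll":0},
  {"dx":0,"dy":0,"dz":0,"roll":0},
  {"dx":0,"dy":0,"dz":0,"roll":0},
  {"dx":0,"dy":0,"dz":0,"roll":0},
  {"dx":0,"dy":0,"dz":0,"roll":0},
], grip=1, squeeze=70)

```text
clock: 10.62
position: [0.4365, 0.2506, 0.1538]
orientation: [-0.707, 0.707, -0.0, 0.001]
ft_force: [0.1, 0.7, 3.6]
gripper_width: 0.0164
```

```bash
python3 - <<'E'
from m import *
s=load('side5')
P=lambda x,y:[[359.5+x/10,194.5+y/10]]
for u,l,b in(((130,282),(93,525),(85,598)),((385,243),(338,487),(325,560))):
    X=plane(s,P(*u),.135)[0]
    c,_=ray(s,P(*u))
    for q in (l,b):
        d=ray(s,P(*q))[1][0]
        # min distance between vertical line at X and ray
        A=np.c_[[0,0,1],-d]; sol,res,*_=np.linalg.lstsq(A,c-np.array([X[0],X[1],0]),rcond=None); print(X,'z',sol[0],'miss',res**.5)
# lower block left edge / plane checks for z candidates
for z in (.065,.07,.075,.08):
    a=plane(s,P(93,525),z)[0];b=plane(s,P(338,487),z)[0];print(z,a,b,np.linalg.norm(a-b))
o=status.observe();print(o['position'],o['ft_force'],o['gripper_width'])
E
```

```text
[ 0.5898 -0.0311  0.135 ] z 0.07823429872444466 miss [0.0001]
[ 0.5898 -0.0311  0.135 ] z 0.05984098028149434 miss [0.0004]
[ 0.6293 -0.0387  0.135 ] z 0.07828047145851058 miss [0.0007]
[ 0.6293 -0.0387  0.135 ] z 0.05993480997542041 miss [0.0011]
0.065 [ 0.596  -0.0217  0.065 ] [ 0.6372 -0.03    0.065 ] 0.04200500046523092
0.07 [ 0.5936 -0.0252  0.07  ] [ 0.6344 -0.0334  0.07  ] 0.041621468753185474
0.075 [ 0.5913 -0.0287  0.075 ] [ 0.6317 -0.0369  0.075 ] 0.04123793704113984
0.08 [ 0.5889 -0.0323  0.08  ] [ 0.6289 -0.0403  0.08  ] 0.0408544053290945
[0.4365 0.2506 0.1538] [0.0506 0.7132 3.614 ] 0.016369203814400542
```

The handle is gripped (opening 16.4 mm ≈ 18 mm handle, matching the earlier 23 mm reading for the 24 mm head). The lower block top is about 0.079 and its underside about 0.059, so the tip should end at about 0.049, which means TCP ≈ 0.188. I'm lifting.

Request:
move_arm([
  {"dx":0,"dy":0,"dz":0.1,"roll":0},
  {"dx":0,"dy":0,"dz":0.25,"roll":0},
  {"dx":0,"dy":0,"dz":0.5,"roll":0},
  {"dx":0,"dy":0,"dz":0.75,"roll":0},
  {"dx":0,"dy":0,"dz":1,"roll":0},
])

```text
clock: 11.25
position: [0.4358, 0.2498, 0.2746]
orientation: [0.707, -0.707, 0.0, 0.0]
ft_force: [0.7, -0.1, -1.7]
gripper_width: 0.0162
```

Request:
move_arm([
  {"dx":0,"dy":0,"dz":0.15,"roll":0},
  {"dx":0,"dy":0,"dz":0.25,"roll":0},
  {"dx":0,"dy":0,"dz":0.25,"roll":0},
])

```text
clock: 11.62
position: [0.4364, 0.2502, 0.304]
orientation: [-0.707, 0.707, -0.0, 0.0]
ft_force: [-0.4, 0.8, -1.7]
gripper_width: 0.0161
```

```bash
python3 - <<'E'
from h import *
s=grab('side','side6');t=grab('top','top6')
o=status.observe();print(o['position'],o['ft_force'],o['gripper_width'])
p=o['position'];print(proj(s,[p,p-[0,0,.139]]),proj(t,[p,p-[0,0,.139]]))
a=cv2.resize(s['color'][20:220,160:310],(450,600),interpolation=3);b=cv2.resize(t['color'][220:370,90:190],(350,525),interpolation=3)
b=np.vstack([b,np.zeros((75,350,3),np.uint8)])
cv2.imwrite('pics/c9.png',np.hstack([a,b])[:,:,::-1])
E
```

```text
[0.43580881 0.25000844 0.30255816] [-0.09526736  0.09045501 -1.2105422 ] 0.016273411072157355
[[205.93038328  48.94225827]
 [220.42897116 127.17854029]] [[123.78507008 287.43513552]
 [154.30817464 288.19129842]]
```

View pics/c9.png

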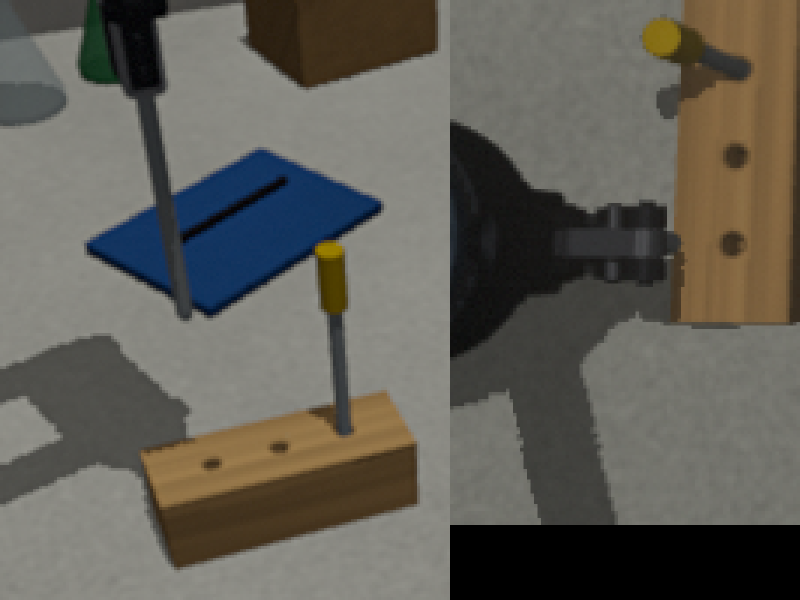

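The rod hangs straight and clear of the rack, with its tip at side (221.3,126) and top (155.1,289.1), about 1 px from prediction. Yellow is still in place. I'm carrying it over to the bore at this height (tip ≈ 0.164, block top 0.135), stopping about 30 mm short of the bore axis in y to compare tip and bore in the same images.

```bash
python3 - <<'E'
from h import *
np.set_printoptions(precision=4,suppress=True)
s=load('side6');t=load('top6');p=np.array([.4362,.2501])
z=.303-.139
a=plane(s,[[221.3,126]],z)[0][:2]-p;b=plane(t,[[155.1,289.1]],z)[0][:2]-p
print('bias s',a,'t',b)
print('bore s',np.array([.6142,-.0175])-a,'t',np.array([.6105,-.0159])-b)
E
```

```text
bias s [0.0018 0.0021] t [-0.0018 -0.0015]
bore s [ 0.6124 -0.0196] t [ 0.6123 -0.0144]
```

Request:
move_arm([
  {"dx":0.2,"dy":-0.25,"dz":0,"roll":0},
  {"dx":0.4,"dy":-0.5,"dz":0,"roll":0},
  {"dx":0.6,"dy":-0.78,"dz":0,"roll":0},
  {"dx":0.74,"dy":-1,"dz":0,"roll":0},
])

```text
clock: 12.22
position: [0.5254, 0.1287, 0.3019]
orientation: [-0.707, 0.707, 0.001, -0.001]
ft_force: [0.3, 0.8, -1.5]
gripper_width: 0.0166
```

Request:
move_arm([
  {"dx":0.2,"dy":-0.3,"dz":0,"roll":0},
  {"dx":0.4,"dy":-0.6,"dz":0,"roll":0},
  {"dx":0.6,"dy":-0.85,"dz":0,"roll":0},
  {"dx":0.73,"dy":-1,"dz":0,"roll":0},
])

```text
clock: 12.72
position: [0.613, 0.0084, 0.3015]
orientation: [-0.707, 0.708, 0.001, -0.001]
ft_force: [0.1, -0.1, -1.4]
gripper_width: 0.0164
```

Request:
move_arm([
  {"dx":0,"dy":-0.1,"dz":0,"roll":0},
  {"dx":0,"dy":-0.2,"dz":0,"roll":0},
  {"dx":0,"dy":-0.22,"dz":0,"roll":0},
  {"dx":0,"dy":-0.22,"dz":0,"roll":0},
])

```text
clock: 13.22
position: [0.6122, -0.0158, 0.3036]
orientation: [0.707, -0.707, 0.0, -0.0]
ft_force: [0.2, -0.1, -1.7]
gripper_width: 0.016
```

```bash
python3 - <<'E'
from h import *
s=grab('side','side7');t=grab('top','top7')
o=status.observe();print(o['position'],o['ft_force'],o['gripper_width'])
p=o['position'];print(proj(s,[p,p-[0,0,.139]]),proj(t,[p,p-[0,0,.139]]))
a=cv2.resize(s['color'][160:240,350:430],(600,600),interpolation=2);cv2.imwrite('pics/c10.png',a[:,:,::-1])
a=cv2.resize(t['color'][140:220,280:360],(600,600),interpolation=2);cv2.imwrite('pics/c11.png',a[:,:,::-1])
E
```

```text
[ 0.6123894  -0.01554954  0.30364538] [-0.6681482   0.46303384 -1.18710449] 0.01630191921060694
[[396.66732401 116.79576703]
 [383.17477577 197.72759288]] [[327.34495871 157.15396931]
 [323.10416464 179.73634568]]
```

View pics/c10.png

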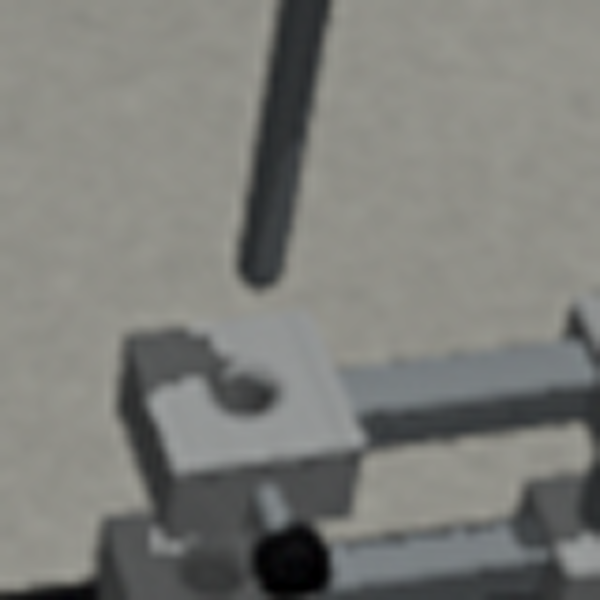

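View pics/c11.png

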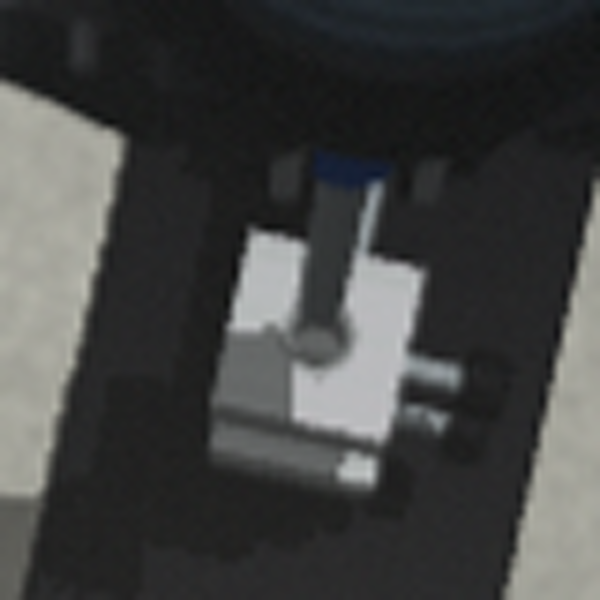

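```bash
python3 - <<'E'
from h import *
np.set_printoptions(precision=4,suppress=True)
s=load('side7');t=load('top7')
S=lambda x,y:[[349.5+(x+.5)/7.5,159.5+(y+.5)/7.5]]
T=lambda x,y:[[279.5+(x+.5)/7.5,139.5+(y+.5)/7.5]]
z=.3036-.139
for q in((260,272),(260,279)):print('side tip-bore',plane(s,S(*q),z)[0]-plane(s,S(247,392),.135)[0])
# top: shaft edges at given rows; compare with projected vertical axis through (x,y)
print('top axis pred', [ (proj(t,[[.6123,-.0157,zz]])[0]-[279.5,139.5])*7.5 for zz in (.3,.28,.25,.2,.1646,.135)])
print('side axis pred',[ (proj(s,[[.6123,-.0157,zz]])[0]-[349.5,159.5])*7.5 for zz in (.25,.2,.1646,.135)])
g=cv2.cvtColor(t['color'],cv2.COLOR_RGB2GRAY).astype(int)
for r in range(164,190,2): print(r,g[r,314:333])
E
```

```text
side tip-bore [0.0012 0.0042 0.0296]
side tip-bore [0.0002 0.0024 0.0296]
top axis pred [array([358.6726, 138.2106]), array([353.3614, 166.3511]), array([345.9297, 205.7286]), array([334.7919, 264.7503]), array([327.7187, 302.2367]), array([322.2523, 331.2095])]
side axis pred [array([310.4218, -59.9088]), array([275.0703, 152.1157]), array([252.5021, 287.4803]), array([234.9969, 392.482 ])]
164 [27 26 49 49 50 49 29 26 46 44 37 36 32 33 36 74 95 49 35]
166 [ 31  28  38  43  41  38  28  33  53  55  52  53  50  52  53 143 109  48
  37]
168 [ 29  31  27  31  29  28  28  42  55  54  53  53  51  51 113 144  71  38
  36]
170 [ 61  33  29  29  29  29  30  51  55  52  54  52  51  53 147 114  51  38
  36]
172 [181 184 175 174 164 162 107  63  56  54  54  52  53  77 145  76  39  37
  37]
174 [183 182 180 181 180 178 122  66  55  53  53  53  52 144 171 134 127  74
  63]
176 [185 185 186 186 184 185  94  55  54  55  52  53  80 171 180 180 180 183
 183]
178 [186 186 186 185 186 166  81  55  53  52  53  52 148 182 186 185 185 185
 183]
180 [184 185 185 185 186 132  69  54  55  53  54  81 178 186 186 185 186 186
 186]
182 [184 183 183 177 148 109  65  54  52  52  56  95 131 180 186 187 186 186
 186]
184 [131 108 105 112 114  84  87  93  92  90  73  66 110 154 183 186 186 186
 186]
186 [105 103 104  93  91  99  90  95  96  98  98  92 121 176 185 187 185 186
 186]
188 [104 104 104 104 101 135 116  85  82 101 124 149 177 186 186 186 186 185
 187]
```

Side view: the tip is at about (384.2,196.5) and the bore at (382.4,211.8). Top view: the shaft axis extrapolated to the block top lands about 1 px left of the bore, so the rod is about 1.5 mm too far in +y and x is good within 0.5 mm. I'm correcting and lowering the tip to just above the mouth.

Request:
move_arm([
  {"dx":0.002,"dy":-0.012,"dz":-0.05,"roll":0},
  {"dx":0.002,"dy":-0.012,"dz":-0.13,"roll":0},
  {"dx":0.002,"dy":-0.012,"dz":-0.2,"roll":0},
  {"dx":0.002,"dy":-0.012,"dz":-0.2,"roll":0},
])

```text
clock: 13.82
position: [0.6123, -0.0175, 0.2779]
orientation: [0.707, -0.707, -0.001, 0.001]
ft_force: [-0.6, 1.0, -1.6]
gripper_width: 0.0165
```

```bash
python3 - <<'E'
from h import *
s=grab('side','side8');t=grab('top','top8')
o=status.observe();print(o['position'],o['ft_force'],o['gripper_width'])
a=cv2.resize(s['color'][180:230,360:410],(500,500),interpolation=2)
b=cv2.resize(t['color'][160:210,297:327+20],(300*5//3,500),interpolation=2)[:,:300]
b=cv2.resize(t['color'][165:205,308:338],(300,400),interpolation=2);b=np.vstack([b,np.zeros((100,300,3),np.uint8)])
cv2.imwrite('pics/c12.png',np.hstack([a,b])[:,:,::-1])
E
```

```text
[ 0.61286245 -0.01762202  0.2791487 ] [ 0.04372332 -0.53369932 -1.92285969] 0.01640052888608887
```

View pics/c12.png

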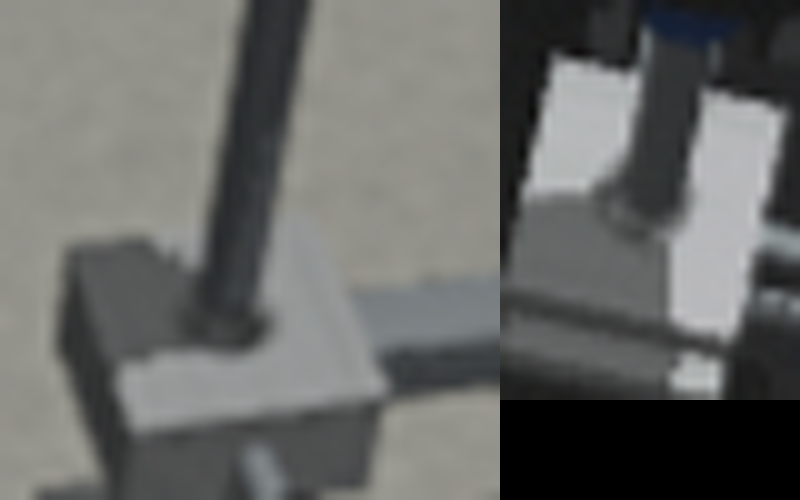

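The tip is right over the mouth in both views: side crop tip (229,330) against bore (228,323), top crop within about half a millimetre. I'm entering gently and watching the force.

Request:
move_arm([
  {"dx":0,"dy":0.003,"dz":-0.03,"roll":0},
  {"dx":0,"dy":0.003,"dz":-0.07,"roll":0},
  {"dx":0,"dy":0.003,"dz":-0.12,"roll":0},
  {"dx":0,"dy":0.003,"dz":-0.12,"roll":0},
])

```text
clock: 14.42
position: [0.6125, -0.0172, 0.264]
orientation: [0.707, -0.707, -0.001, 0.0]
ft_force: [0.3, 0.4, -1.1]
gripper_width: 0.0163
```

Request:
move_arm([
  {"dx":0,"dy":0,"dz":-0.04,"roll":0},
  {"dx":0,"dy":0,"dz":-0.08,"roll":0},
  {"dx":0,"dy":0,"dz":-0.12,"roll":0},
  {"dx":0,"dy":0,"dz":-0.12,"roll":0},
])

```text
clock: 14.92
position: [0.6126, -0.0172, 0.2499]
orientation: [0.707, -0.707, -0.0, 0.0]
ft_force: [0.5, 0.0, -1.1]
gripper_width: 0.0163
```

```bash
python3 - <<'E'
from h import *
s=grab('side','side9')
o=status.observe();print(o['position'],o['ft_force'],o['torque'],o['gripper_width'])
a=cv2.resize(s['color'][180:255,350:450],(800,600),interpolation=2)
cv2.imwrite('pics/c13.png',a[:,:,::-1])
E
```

```text
[ 0.61273921 -0.01723021  0.25024073] [-0.34969057 -0.68153129 -1.47596933] [-0.00200522 -0.0041163   0.00221665] 0.01605257523672865
```

View pics/c13.png

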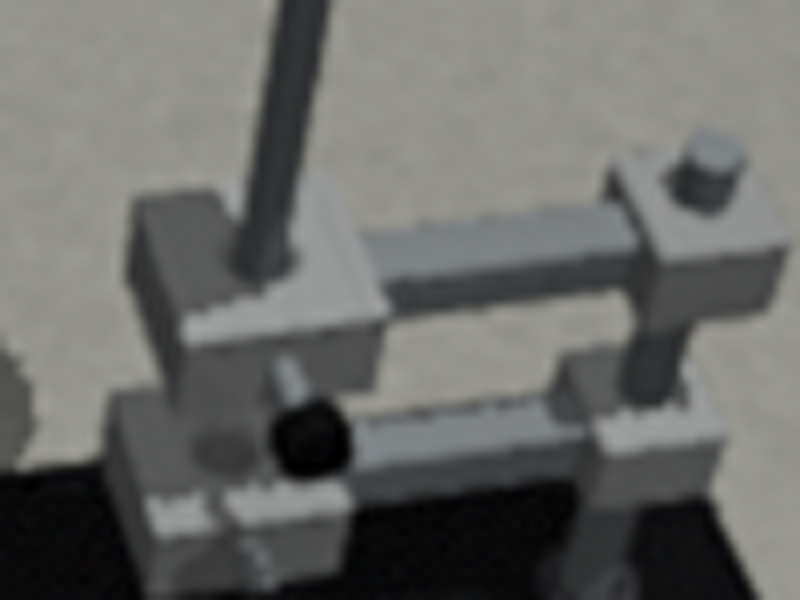

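The tip is about 24 mm in, at the upper block's underside, with no contact force. I'm continuing towards the lower block.

Request:
move_arm([
  {"dx":0,"dy":0,"dz":-0.06,"roll":0},
  {"dx":0,"dy":0,"dz":-0.12,"roll":0},
  {"dx":0,"dy":0,"dz":-0.18,"roll":0},
  {"dx":0,"dy":0,"dz":-0.18,"roll":0},
])

```text
clock: 15.48
position: [0.6124, -0.0172, 0.2278]
orientation: [0.707, -0.707, -0.001, 0.001]
ft_force: [-0.1, -0.6, -1.6]
gripper_width: 0.0161
```

```bash
python3 - <<'E'
from h import *
s=grab('side','side10')
o=status.observe();print(o['position'],o['ft_force'],o['torque'],o['gripper_width'])
a=cv2.resize(s['color'][200:260,360:440],(800,600),interpolation=2)
cv2.imwrite('pics/c14.png',a[:,:,::-1])
E
```

```text
[ 0.61266935 -0.0172321   0.22842518] [ 0.46807003 -0.04416942 -1.19684833] [ 0.00896363  0.02044022 -0.04000099] 0.016252763438627985
```

View pics/c14.png

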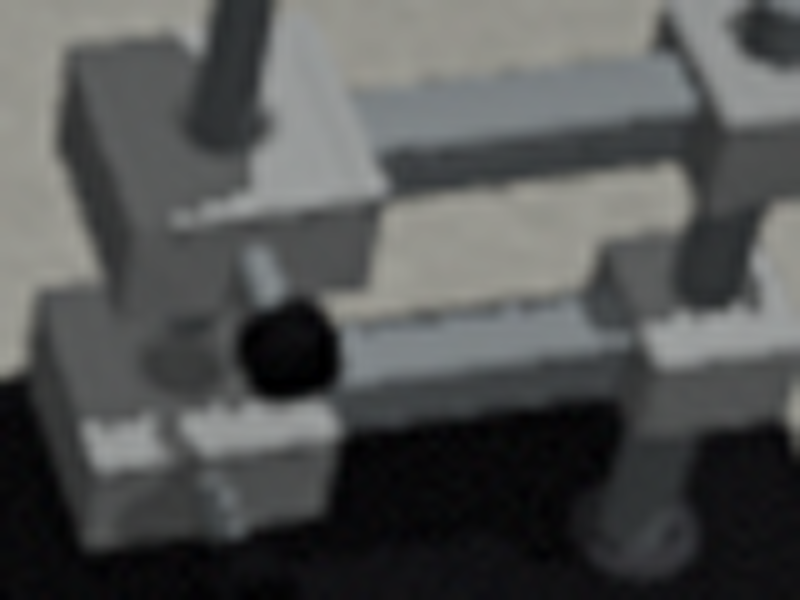

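Request:
move_arm([
  {"dx":0.002,"dy":0,"dz":-0.04,"roll":0},
  {"dx":0.002,"dy":0,"dz":-0.08,"roll":0},
  {"dx":0.002,"dy":0,"dz":-0.12,"roll":0},
  {"dx":0.002,"dy":0,"dz":-0.16,"roll":0},
  {"dx":0.002,"dy":0,"dz":-0.16,"roll":0},
])

```text
clock: 16.15
position: [0.6128, -0.0172, 0.2091]
orientation: [0.707, -0.707, -0.0, 0.0]
ft_force: [-0.1, -0.2, -1.3]
gripper_width: 0.0165
```

```bash
python3 - <<'E'
from h import *
s=grab('side','side11')
o=status.observe();print(o['position'],o['ft_force'],o['torque'],o['gripper_width'])
a=cv2.resize(s['color'][200:260,360:440],(800,600),interpolation=2)
cv2.imwrite('pics/c15.png',a[:,:,::-1])
E
```

```text
[ 0.61298045 -0.01724778  0.20946424] [-0.28028425 -0.04819439 -1.68107785] [-0.07762461  0.05821329 -0.01300645] 0.015899316886884767
```

View pics/c15.png

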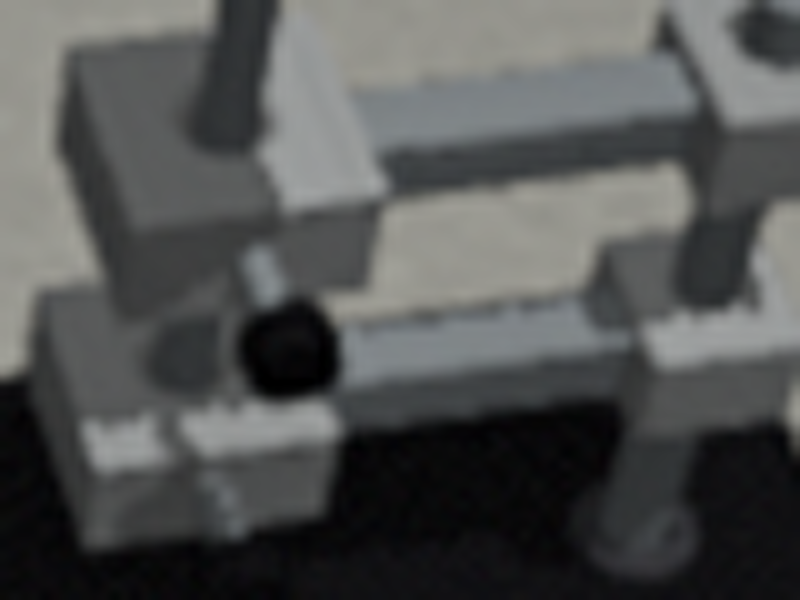

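The tip is about 9 mm into the lower bore; the shaft is visible at crop (187,350) between the blocks, with no side load. The lower block's top and bottom edge estimates give its centre at z ≈ 0.069, so its underside is at about 0.059. The final TCP is z ≈ 0.188, giving a tip at about 0.049.

Request:
move_arm([
  {"dx":0,"dy":0,"dz":-0.05,"roll":0},
  {"dx":0,"dy":0,"dz":-0.1,"roll":0},
  {"dx":0,"dy":0,"dz":-0.15,"roll":0},
  {"dx":0,"dy":0,"dz":-0.175,"roll":0},
  {"dx":0,"dy":0,"dz":-0.175,"roll":0},
])

```text
clock: 16.82
position: [0.6129, -0.0172, 0.1883]
orientation: [0.707, -0.707, -0.0, 0.0]
ft_force: [-0.4, -0.0, -1.7]
gripper_width: 0.0166
```

Request:
move_arm([
  {"dx":0,"dy":0,"dz":0,"roll":0},
  {"dx":0,"dy":0,"dz":0,"roll":0},
  {"dx":0,"dy":0,"dz":0,"roll":0},
  {"dx":0,"dy":0,"dz":0,"roll":0},
])

```text
clock: 17.32
position: [0.6131, -0.0173, 0.1888]
orientation: [-0.707, 0.707, -0.0, 0.0]
ft_force: [-0.5, -0.3, -1.3]
gripper_width: 0.0163
```

```bash
python3 - <<'E'
from h import *
s=grab('side','side12')
o=status.observe();print(o['position'],o['ft_force'],o['torque'],o['gripper_width'],o['qvel'])
a=cv2.resize(s['color'][150:270,330:490],(800,600),interpolation=2)
cv2.imwrite('pics/c16.png',a[:,:,::-1])
x,y=.6128,-.0172
print('handle bottom pred side',(proj(s,[[x,y,.049+.135],[x,y,.135],[x,y,.079],[x,y,.049]])-[329.5,149.5])*5)
E
```

```text
[ 0.61313448 -0.01727612  0.18878096] [-0.93334238  0.88976977 -1.72088234] [ 0.02006028 -0.02412878  0.01255909] 0.016290466297774236 [1.27509043e-03 1.07829459e-04 2.68895531e-03 1.88666950e-03
 2.97950379e-05 1.21386469e-03]
handle bottom pred side [[280.44579119 195.93376777]
 [260.44361907 314.44199816]
 [240.10153227 434.97254603]
 [230.15688482 493.8994671 ]]
```

View pics/c16.png

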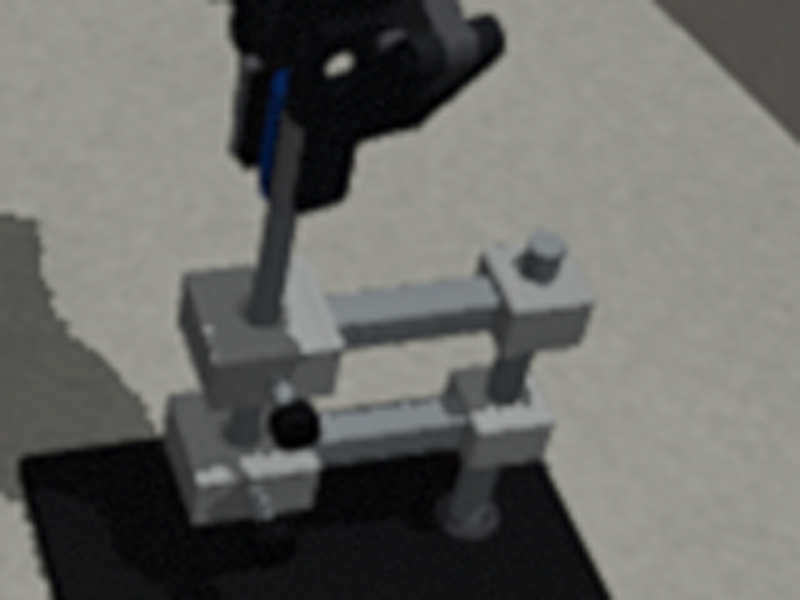

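View pics/side12.png

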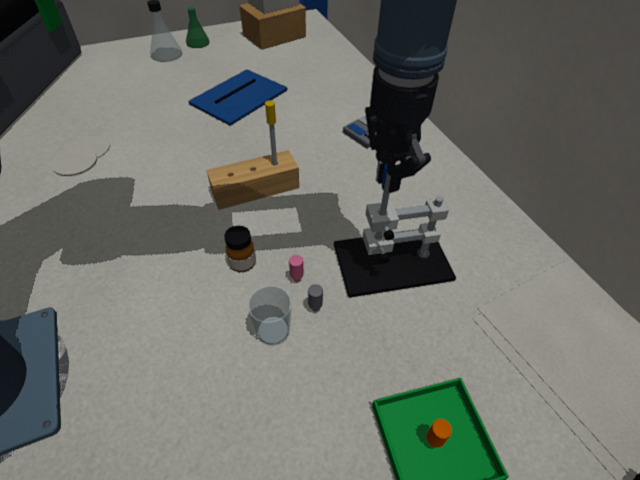

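The side view shows the rod through both blocks, with the blue handle's lower end at crop (275,195) against a predicted (280,196) and its mouth at (262,315). The handle sits well above the upper block. The stopper stands in the tray at (440,432), and yellow, the beaker, jar, pink and grey are unmoved. The arm is at rest with only the rod's weight on the wrist, so I'm handing in.

```bash
python3 - <<'E'
from h import *
ticket.sign_off(); o=status.observe();print(o['clock'],o['position'],o['ft_force'])
E
```

```text
the job is handed in; nothing more can be done
the job is handed in; nothing more can be done
```

The orange stopper is standing in the green tray, and the blue-handled rod is down through both clamp blocks. I handed the job in at about 17.4 s, with the arm still holding the rod by its handle.

**Last checks:**
- **At rest:** joint speeds were near zero and the wrist carried about 1.7 N, roughly the rod's weight, with no sign of the rod binding.
- **Handle:** its lower end is at about z = 0.185 m, 5 cm above the upper block, and was seen within about 1 px of where it should be.
- **Tip:** it is at about z = 0.050 m, roughly 1 cm below the lower block's underside (about 0.059 m) and about 38 mm above the base plate.
- **Other things:** the yellow rod, beaker, jar and the pink and grey look-alikes stood where they began in the last side picture.

**What was uncertain:**
- **Tip not seen:** the block hides it from both cameras. Its height comes from the grip height and the measured block height, good to about 1–2 mm.
- **Camera disagreement:** the two cameras differed by about 4–5 mm, so I averaged them and then lined the rod up on the bore by comparing both in the same picture.
- **Lower block:** its edges gave a thickness of 18.4 mm instead of 20 mm, so I worked from its centre.
- **Refused calls:** three early move calls were refused for missing keys and moved nothing.

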